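Roll the plug gauge out of its spring clips into the tray

TASK

Take the plug gauge (the knurled one with the red band) out of its clip holder and lay it flat on the floor of the blue tray. Its clips have hooks over the top, so it will not lift straight out: roll it sideways against the sprung leaf jaws until it is clear of the hooks, then lift. Set it down, do not drop it, and leave the stepped shaft in the other holder.

Things in the scene. Friction and masses are not known exactly. Their poses are not given: they have to be found in the camera images.
- plug_gauge: Double-ended plug gauge, level in its clips: knurled grip 17 mm across (own y -39 to +31 mm), plain ends 12.4 mm across, red band; 104 mm long, about 0.11 kg. Own y runs along it; the origin is mid-length, 9 mm below the centre line as it sits in the clips (own z up) and turns round with it when it rolls.
- gauge_clip: Fixed holder of the gauge. Origin: base's underside (plate). Gauge centre line at own x 0, z 48 mm, along own y. Clips 8 mm wide at own y -46, +44; between them finger room down to the base, 8 mm high. Own -x: rigid hooks, lips over the gauge to x +2.5, top z 59. Own +x: sprung leaf jaws 59 mm high; pushing the gauge level to +x takes 4 to 10 N; past +9 mm (best 15, stop 24) it is free to lift.
- parts_tray: Blue open tray, 100 (own x) x 150 (own y) x 25 mm high, inside 94 x 144 mm, floor 3 mm thick; fixed on the plate. Origin: centre of its underside, own z up. The gauge fits along own y, its centre line then 11.5 mm above the origin; fingers opened wider than 90 mm over their backs would touch the walls.
- stepped_shaft: Stepped shaft in the other, similar holder: plain ground steel, 110 mm long, 20 mm across at its thickest. Origin mid-length, 10 mm below its centre line; own y along it. To be left where it is.

How it is judged:
By the outcome, as a careful person would: the job done as asked, in the order asked, and still so for the second after the job is handed in, with the robot touching nothing.
It also fails if it takes over 45 s, if anything falls off the work surface, if the arm or the gripper's body presses on something with over 40 N, if the wrist force passes 120 N, or if a joint passes its speed limit or range.

ROBOT

A 6-joint arm with a two-finger parallel gripper is mounted at the origin on a cart in front of the work surface, level with it; the furniture and walls round the work are solid. World frame = base frame: x ahead of the robot, y to its left, z up, the work surface at z = 0. Lengths are in m, angles in rad, forces in N, time in s.
With the tool pointing down it reaches from about 0.4 to 0.825 m from the base axis. Payload 7 kg.
Tool frame: the origin (TCP) lies on the centre line of the jaws, within the pads' length; the fingertips stand arm.tip_reach ahead of it and the grasp point (between the pads) lies 5 mm behind it (arm.tip_reach is the distance from the TCP to the fingertips, in m); z points along the fingers, y is the line along which they close (so a half turn about z gives the same grasp; the last joint's range is limited). The gripper opens to 88 mm and grips with 3 to 60 N. Pads are 19 mm wide; open, the fingers measure 130 mm over their backs; the gripper's body (78 mm by 193 mm) begins 47 mm behind the grasp point.
Start: joints at [-0.943, 0.359, 0.012, 0, -1.224, -0.288], TCP at [0.225, -0.636, 0.241] pointing down, gripper open.
Joint ranges: [-3.07, 3.07], [-1.43, 2.12], [-1.02, 1.25], [-3.03, 1.67], [-3.05, -0], [-3.03, 3.03]. Speed limits (rad/s): [2.39, 2.39, 3.01, 3.14, 3.14, 3.14].

INTERFACE

Orientations are given as [roll, pitch, yaw] about the fixed x, y, z axes, in that order (R = Rz(yaw) Ry(pitch) Rx(roll)).
In Python, from station import status, optics, order, arm gives the robot as it stands. The module is installed in compiled form; this text tells all that it offers.
- The arm moves only by the shell command python3 -m jog 'ROWS' [FORCE]. ROWS is JSON, a list of rows, each a list of 3 entries, a list of its own where there are three numbers: the gripper command: -1 is shut, 1 is fully open, values between are in proportion, then the shift along the tool's x, y, z in mm, then the turn about the tool's z in rad. A call has 1 to 20 rows; each row is the pose to reach, as a shift and turn from the pose commanded when the call began, along the tool's axes at that moment; what a row does not reach only later rows make up. A row lasts 1/8 s, in which the tool goes at most 62.5 mm and 10.7 degrees, less where a joint would pass 70% of its speed; a pose out of reach is approached as far as the arm can. A call with a gripper value outside its range is refused whole. The fingers move at their own pace and stop on an object; FORCE is the grip in N (left out, the last holds). Time passes only in rows, so rows that repeat a pose let the fingers close. It gives the time, the measured TCP pose, the force, the opening and the grip force at its end, in the units of the state.
- status.get_state(): the state, without advancing time (a new reading comes with each control period).
- optics.grab_frame(name): name is "scene" or "top" or "wrist"; returns a dict with "color" (420x560x3 uint8, red, green, blue), "mtx" (3x3 intrinsics, pixels), "k1" (the pictures are not rectified: a ray, as slopes to the right and down, at radius r is drawn at 1 + k1 r^2 times it, then the intrinsics apply), "cam_to_world" (4x4, takes a point from camera to world coordinates). Camera axes: x right, y down, z forward; pixel columns grow to the right and rows downward; lengths in m; the calibration is good to about 2 mm. A picture is of the moment at which its call begins. There is no depth.
- order.job_done(): hands the job in; it is judged then, once.
The state is a dict: "t": time; "q": joint angles; "qd": joint speeds; "joint_efforts": joint torques, N m; "eef_pos": TCP position; "ee_rot": TCP orientation; "force": force on the tool from outside, world axes, zero at the start; "moment": the same for the moment, N m; "width": finger opening in m; "gripper_force": force on a finger pad.
Only numpy, scipy, OpenCV 4.12 (cv2) and the standard library are available. Lean on these libraries where they do the work, as an engineer would, in place of code of your own. Each camera call takes 0.05 s, during which the arm holds its last target. There are 200 camera calls.

## Working session

There is one attempt and no reset: what is moved stays moved. The work goes in short steps, Python scripts to look and compute and a shell command to move; the robot and the scene stay as the last step left them, time stands still between calls to the robot, and variables do not carry over. Pictures are saved under pics/ and viewed, at most 10 in all, crops included, and the job is handed in when it is done.

```bash
mkdir -p pics; cat > h.py <<'E'
import numpy as np, cv2
from station import status, optics, order, arm
def grab(n,save=None):
    f=optics.grab_frame(n)
    if save: cv2.imwrite(f'pics/{save}.png',f['color'][:,:,::-1])
    return f
def ray(f,uv):
    uv=np.array(uv,float).reshape(-1,1,2)
    p=cv2.undistortPoints(uv,np.array(f['mtx']),np.array([f['k1'],0,0,0.]))[:,0]
    T=np.array(f['cam_to_world']); d=np.c_[p,np.ones(len(p))]@T[:3,:3].T
    return T[:3,3],d
def plane(f,uv,z):
    o,d=ray(f,uv); return o+d*((z-o[2])/d[:,2])[:,None]
def proj(f,P):
    T=np.linalg.inv(np.array(f['cam_to_world'])); P=np.atleast_2d(P)
    return cv2.projectPoints(P.astype(float),cv2.Rodrigues(T[:3,:3])[0],T[:3,3],np.array(f['mtx']),np.array([f['k1'],0,0,0.]))[0][:,0]
E
python3 - <<'E'
from h import *
a=grab('top','top1');b=grab('scene','scene1');
for f in(a,b):print(np.round(f['cam_to_world'],3).tolist(),np.array(f['mtx']).tolist(),f['k1'])
s=status.get_state();print(s['eef_pos'],s['ee_rot'],s['width'],s['t'],arm.tip_reach)
E
```

```text
[[-0.015, -0.997, 0.07, 0.479], [-1.0, 0.015, 0.008, -0.001], [-0.009, -0.07, -0.998, 1.041], [0.0, 0.0, 0.0, 1.0]] [[453.8819800614579, 0.0, 274.97907988738865], [0.0, 453.8819800614579, 219.5024433114229], [0.0, 0.0, 1.0]] -0.039956486590826255
[[0.554, -0.374, 0.744, -0.218], [-0.833, -0.246, 0.496, -0.507], [-0.003, -0.894, -0.448, 0.53], [0.0, 0.0, 0.0, 1.0]] [[494.2204940361263, 0.0, 282.5609903186989], [0.0, 494.2204940361263, 216.26837736571244], [0.0, 0.0, 1.0]] -0.11048171794885983
[ 0.2248213  -0.6360401   0.23970919] [ 3.14012195e+00 -1.49955132e-04 -2.80184174e+00] 0.08776269395528369 0.1 0.014
```

View pics/top1.png

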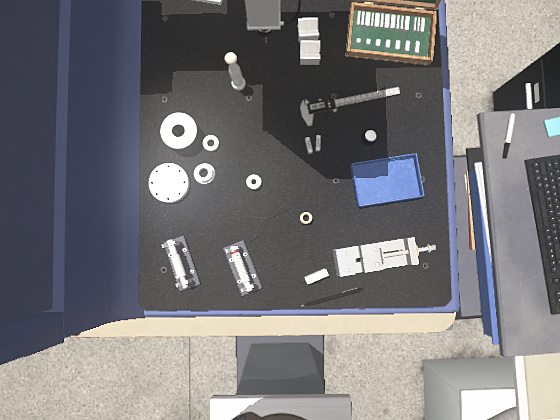

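View pics/scene1.png

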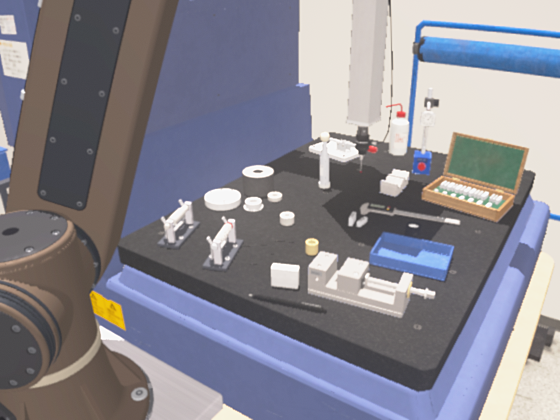

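The top view shows two holders near (180,263) and (242,267); the one at (242,267) has a red band near (235,248). The tray is at (388,180). I'll enlarge both holders to check.

```bash
python3 - <<'E'
from h import *
a=cv2.imread('pics/top1.png');b=cv2.imread('pics/scene1.png')
c=cv2.resize(a[228:304,150:275],None,fx=6,fy=6,interpolation=2)[:, :400*2]
d=cv2.resize(b[190:280,150:260],(800,600),interpolation=2)
cv2.imwrite('pics/c1.png',c);cv2.imwrite('pics/c2.png',d)
f=grab('top')
im=cv2.cvtColor(f['color'],cv2.COLOR_RGB2HSV)
m=cv2.inRange(im,(100,120,80),(125,255,255));m[:, :330]=0;m[:,435:]=0;m[:140]=0;m[220:]=0
n,l,s,ce=cv2.connectedComponentsWithStats(m);k=1+s[1:,4].argmax()
cn=cv2.findContours((l==k).astype('u1'),0,2)[0][0]
r=cv2.minAreaRect(cn);bx=cv2.boxPoints(r);print(s[k],r)
P=plane(f,bx,0.025);print(P.round(4).tolist(),P.mean(0))
m=cv2.inRange(im,(0,110,60),(8,255,255))|cv2.inRange(im,(170,110,60),(180,255,255));m=m[228:304,150:275]
print(np.c_[np.nonzero(m)[1]+150,np.nonzero(m)[0]+228].tolist())
E
```

```text
[353 181   3   5   6] ((354.0882568359375, 182.8529815673828), (4.123105525970459, 1.212678074836731), 75.96376037597656)
[[0.6348, -0.171, 0.025], [0.6354, -0.1737, 0.025], [0.6263, -0.1757, 0.025], [0.6256, -0.173, 0.025]] [ 0.63051264 -0.17335441  0.025     ]
[[235, 251], [236, 251], [237, 251], [238, 251], [232, 252], [233, 252], [234, 252], [235, 252], [231, 253], [232, 253], [233, 253]]
```

View pics/c1.png

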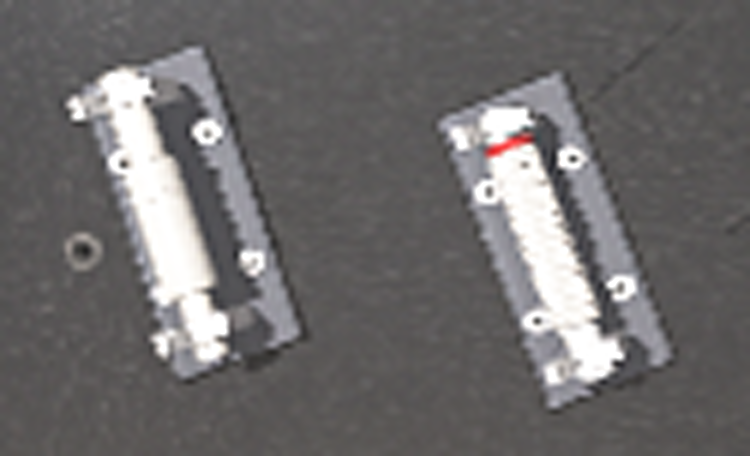

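View pics/c2.png

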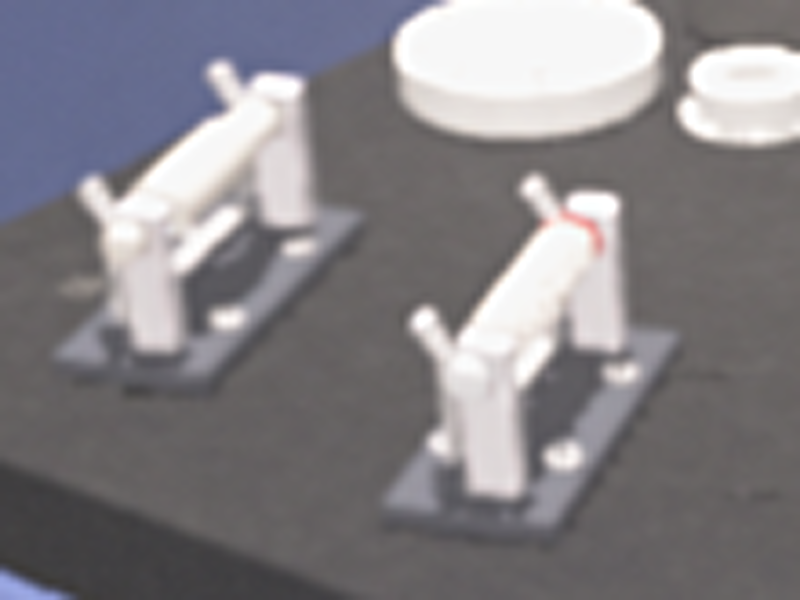

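The right-hand holder has the gauge: red band at about (235,252) px, thick hooks on the right (world -y) and thin flared leaves on the left (own +x ≈ world +y). The other holder has the plain shaft.

```bash
python3 - <<'E'
from h import *
f=grab('top')
im=cv2.cvtColor(f['color'],cv2.COLOR_RGB2HSV)
print(im[180,390],im[160,380])
m=cv2.inRange(im,(100,100,60),(130,255,255));w=np.zeros_like(m);w[145:215,340:432]=255;m&=w
m=cv2.morphologyEx(m,cv2.MORPH_CLOSE,np.ones((5,5)))
n,l,s,ce=cv2.connectedComponentsWithStats(m);k=1+s[1:,4].argmax()
cn=cv2.findContours((l==k).astype('u1'),0,2)[0][0]
r=cv2.minAreaRect(cn);bx=cv2.boxPoints(r);print(s[k],bx.tolist())
def show(P):
    e=[np.linalg.norm(P[i]-P[(i+1)%4]) for i in range(4)]
    print(P.round(4)[:,:2].tolist(),P.mean(0).round(4),np.round(e,4),[round(float(np.arctan2(*(P[(i+1)%4]-P[i])[[1,0]])),3) for i in range(4)])
show(plane(f,bx,0.025))
c=np.array([(440,122),(558,72),(675,362),(550,410)])/6+[150,228]-.4
show(plane(f,c,0.008))
# band and near end of the gauge at top height
g=np.array([(508,122),(510,148),(598,352)])/6+[150,228]-.4
print(plane(f,g,0.053).round(4).tolist())
E
```

```text
[110 108 230] [111 119 109]
[ 350  154   74   53 2986] [[349.5506896972656, 163.19187927246094], [416.9844055175781, 152.40248107910156], [423.9984436035156, 196.24024963378906], [356.5647277832031, 207.02964782714844]]
[[0.6756, -0.1644], [0.6982, -0.3185], [0.5978, -0.3305], [0.5757, -0.1774]] [ 0.6368 -0.2477  0.025 ] [0.1558 0.1011 0.1547 0.1007] [-1.425, -3.023, 1.714, 0.13]
[[0.4886, 0.1258], [0.5069, 0.0809], [0.397, 0.0379], [0.3797, 0.0852]] [0.4431 0.0825 0.008 ] [0.0486 0.118  0.0504 0.1162] [-1.185, -2.769, 1.922, 0.357]
[[0.4878, 0.0956, 0.053], [0.4784, 0.095, 0.053], [0.4046, 0.0639, 0.053]]
```

```bash
python3 -m jog '[[0,[-60,50,0],0],[0,[-110,95,0],0],[0,[-160,140,0],0],[0,[-210,185,0],0],[0,[-260,225,0],0],[0,[-312,267,0],0],[0,[-335,310,0],-0.03],[0,[-355,360,0],-0.03],[0,[-375,410,20],-0.03],[0,[-395,460,30],-0.03],[0,[-415,510,40],-0.03],[0,[-430,555,50],-0.03],[0,[-446,602,50],-0.03],[0,[-446,602,50],-0.03],[0,[-446,602,50],-0.03],[0,[-446,602,50],-0.03],[0,[-446,602,50],-0.03]]' 25
python3 - <<'E'
from h import *
f=grab('wrist','w1');print(np.round(f['cam_to_world'],3).tolist());s=status.get_state();print(s['eef_pos'],s['ee_rot'],s['width'],s['t'],s['q'],s['force'])
np.savez('w1.npz',**f)
E
```

```text
t: 2.33
eef_pos: [0.4448, 0.0789, 0.1906]
ee_rot: [3.142, 0.0, -2.773]
force: [-0.5, 0.0, 0.1]
width: 0.0441
gripper_force: 0.0
[[-0.359, 0.905, 0.229, 0.384], [0.933, 0.349, 0.088, 0.055], [-0.001, 0.245, -0.969, 0.334], [0.0, 0.0, 0.0, 1.0]]
[0.44484582 0.07903846 0.19061293] [ 3.14153766e+00  1.00265682e-04 -2.77333108e+00] 0.04381168666577773 2.375 [ 6.14238164e-01  2.62803222e-02 -5.31874631e-01 -3.40962086e-05
 -1.01253074e+00 -1.81675485e+00] [-0.9643325  -0.44965824 -0.33214831]
```

View pics/w1.png

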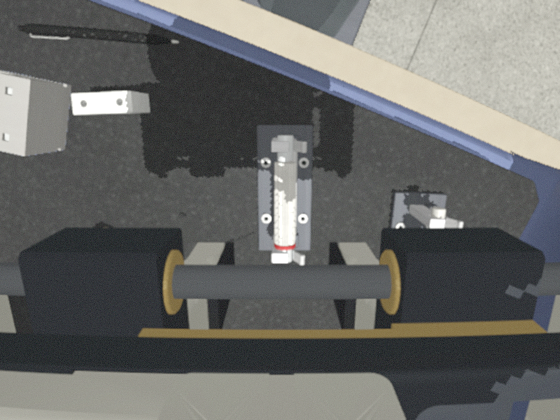

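The wrist view shows the gauge upright at column ~285, with its near end at row ~137, the red band at row ~247 and the leaf jaws on the right. The fingers straddle it at (205,285) and (355,285).

```bash
python3 - <<'E'
from h import *
f=np.load('w1.npz');g=cv2.cvtColor(f['color'],cv2.COLOR_RGB2GRAY).astype(int)
for r in range(165,240,12):
    row=g[r,255:320]; print(r,row[12:50].tolist())
hs=cv2.cvtColor(f['color'],cv2.COLOR_RGB2HSV)
m=(((hs[...,0]<8)|(hs[...,0]>170))&(hs[...,1]>110))[220:270,260:310];y,x=np.nonzero(m);print('red',y.min()+220,y.max()+220,x.min()+260,x.max()+260)
show=lambda uv,z:print(plane(f,uv,z).round(4)[:,:2].tolist())
show([(258,126),(311,126),(311,249),(258,249)],.008)
show([(285,137),(285,247)],.052)
E
```

```text
165 [161, 162, 150, 113, 85, 81, 86, 133, 171, 176, 174, 183, 208, 239, 255, 241, 225, 193, 170, 175, 178, 175, 178, 177, 178, 177, 173, 175, 169, 150, 118, 94, 123, 163, 167, 158, 143, 138]
177 [151, 156, 148, 126, 86, 72, 108, 183, 233, 242, 230, 213, 208, 183, 166, 168, 168, 170, 168, 171, 172, 168, 174, 173, 168, 173, 169, 170, 166, 144, 109, 81, 81, 77, 83, 78, 80, 76]
189 [154, 154, 149, 124, 87, 72, 90, 151, 205, 221, 203, 180, 173, 172, 171, 174, 176, 170, 171, 176, 171, 174, 178, 179, 176, 176, 176, 175, 192, 194, 165, 152, 155, 154, 156, 153, 154, 152]
201 [151, 153, 147, 121, 88, 70, 99, 178, 224, 235, 238, 240, 253, 255, 255, 247, 249, 246, 227, 190, 184, 212, 227, 220, 220, 233, 252, 251, 235, 206, 161, 152, 154, 153, 155, 154, 151, 153]
213 [174, 162, 144, 124, 85, 72, 104, 185, 232, 235, 226, 235, 254, 255, 255, 246, 247, 244, 244, 247, 246, 252, 255, 255, 255, 253, 249, 247, 233, 201, 160, 148, 149, 149, 167, 170, 159, 156]
225 [135, 97, 76, 74, 71, 72, 109, 192, 239, 250, 243, 239, 253, 255, 255, 254, 249, 245, 244, 248, 249, 252, 255, 255, 255, 254, 253, 246, 226, 183, 154, 149, 151, 153, 151, 145, 151, 153]
237 [150, 151, 151, 140, 126, 109, 146, 193, 235, 247, 244, 225, 231, 254, 255, 246, 247, 246, 246, 245, 246, 254, 255, 255, 255, 255, 253, 240, 203, 167, 152, 139, 147, 154, 153, 155, 155, 157]
red 245 248 275 294
[[0.3982, 0.038], [0.3814, 0.0816], [0.4879, 0.1251], [0.5061, 0.0777]]
[[0.3965, 0.0625], [0.4799, 0.0948]]
```

```bash
python3 - <<'E'
from h import *
f=np.load('w1.npz')
P=plane(f,[(285.0,177),(284.9,201),(284.6,231)],.048);t=P[2]-P[0]
print(P.round(4),np.arctan2(-t[1],-t[0]))
y=-2.7733;p=np.array([.44484,.07904])
R=np.array([[np.cos(y),np.sin(y)],[np.sin(y),-np.cos(y)]])
for q in P: print((R@(q[:2]-p)*1000).round(2))
B=plane(f,[(258,126),(311,126),(311,249),(258,249)],.008);print((R@(B.mean(0)[:2]-p)*1000).round(2))
E=plane(f,[(285,137)],.049);print('end',(R@(E[0,:2]-p)*1000).round(2))
E=plane(f,[(285,246.5)],.0565);print('band',(R@(E[0,:2]-p)*1000).round(2))
E
```

```text
[[0.4261 0.074  0.048 ]
 [0.4444 0.081  0.048 ]
 [0.4683 0.09   0.048 ]] -2.778738587353478
[19.34  2.04]
[-0.31  1.99]
[-25.81   1.79]
[0.79 2.01]
end [50.87  1.98]
band [-36.3    2.07]
```

```bash
python3 -m jog '[[0,[-1,2,40],0],[0,[-1,2,80],0],[0,[-1,2,105],0],[0,[-1,2,120],0],[0,[-1,2,130],0],[0,[-1,2,135],0],[0,[-1,2,135],0],[0,[-1,2,135],0]]'
python3 -m jog '[[-0.4,[0,0,0],0],[-0.6,[0,0,0],0],[-0.8,[0,0,0],0],[-1,[0,0,0],0],[-1,[0,0,0],0],[-1,[0,0,0],0],[-1,[0,0,0],0],[-1,[0,0,0],0]]' 30
python3 -c "
from h import *
grab('wrist','w2')"
```

```text
t: 3.38
eef_pos: [0.4454, 0.0823, 0.0561]
ee_rot: [3.141, 0.001, -2.772]
force: [0.4, 0.7, -0.1]
width: 0.0436
gripper_force: 0.0
t: 4.38
eef_pos: [0.4451, 0.0821, 0.0556]
ee_rot: [3.142, 0.0, -2.772]
force: [-0.7, 0.2, 2.2]
width: 0.0163
gripper_force: 30.0
```

View pics/w2.png

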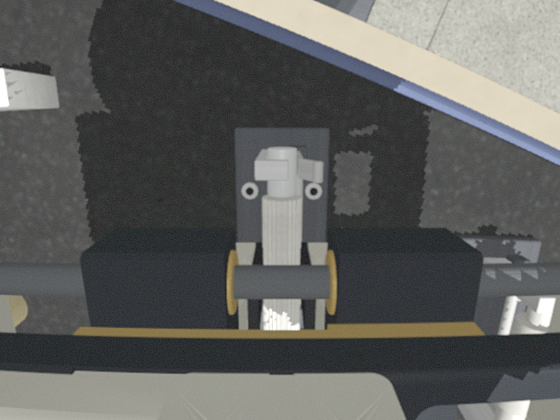

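The gauge is gripped across the knurl (opening 16 mm), with the hook on the left and the leaf on the right at (285,165). Next I push it 15 mm along tool +y.

```bash
python3 -m jog '[[-1,[0,2,0],0],[-1,[0,4,0],0],[-1,[0,6,0],0],[-1,[0,8,0],0],[-1,[0,10,0],0],[-1,[0,12,0],0],[-1,[0,14,0],0],[-1,[0,15,0],0],[-1,[0,15,0],0],[-1,[0,15,0],0]]' 35
python3 -c "
from h import *
grab('wrist','w3')"
```

```text
t: 5.68
eef_pos: [0.4395, 0.095, 0.0553]
ee_rot: [-3.14, -0.001, -2.772]
force: [4.5, -7.5, -2.5]
width: 0.0159
gripper_force: 35.0
```

View pics/w3.png

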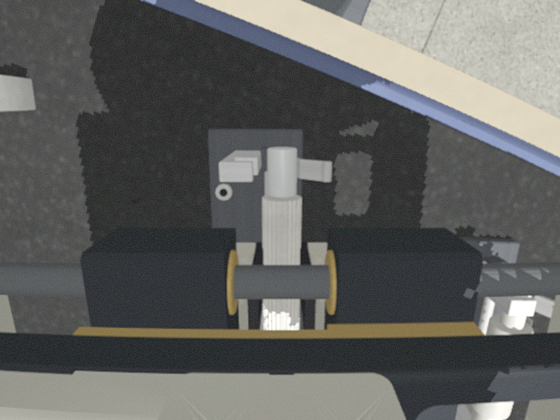

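The gauge has moved ~14 mm and shows clear space between it and the hook, at (240,163). Lifting now.

```bash
python3 -m jog '[[-1,[0,0,-5],0],[-1,[0,0,-12],0],[-1,[0,0,-25],0],[-1,[0,0,-45],0],[-1,[0,0,-70],0],[-1,[0,0,-95],0],[-1,[0,0,-115],0],[-1,[0,0,-120],0],[-1,[0,0,-120],0]]'
python3 -m jog '[[-1,[0,-5,0],0.05],[-1,[-3,-20,0],0.15],[-1,[-8,-45,0],0.29],[-1,[-12,-75,0],0.43],[-1,[-18,-110,0],0.57],[-1,[-23,-145,0],0.71],[-1,[-28,-180,0],0.85],[-1,[-34,-215,0],0.99],[-1,[-39,-250,0],1.13],[-1,[-45,-285,0],1.27],[-1,[-50,-320,0],1.41],[-1,[-55,-350,0],1.55],[-1,[-58,-375,0],1.67],[-1,[-60,-388,0],1.76],[-1,[-60,-391,0],1.8],[-1,[-60,-391,0],1.8],[-1,[-60,-391,0],1.8]]'
python3 - <<'E'
from h import *
f=grab('wrist','w4');np.savez('w4.npz',**f);print(np.round(f['cam_to_world'],3).tolist())
E
```

```text
t: 6.85
eef_pos: [0.4394, 0.0962, 0.1755]
ee_rot: [3.141, 0.0, -2.772]
force: [-1.1, -0.5, -0.8]
width: 0.016
gripper_force: 35.0
t: 8.98
eef_pos: [0.6366, -0.2462, 0.1754]
ee_rot: [-3.141, -0.0, 1.713]
force: [0.6, 0.3, -0.8]
width: 0.0159
gripper_force: 35.0
[[0.99, 0.137, 0.034, 0.627], [0.141, -0.959, -0.244, -0.182], [-0.001, 0.246, -0.969, 0.319], [0.0, 0.0, 0.0, 1.0]]
```

View pics/w4.png

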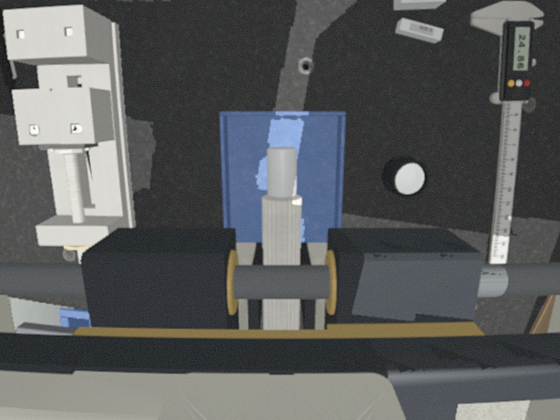

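The gauge is held level over the tray. Tray rim corners are at about (220,112) and (345,112).

```bash
python3 - <<'E'
from h import *
f=np.load('w4.npz');h=cv2.cvtColor(f['color'],cv2.COLOR_RGB2HSV)
m=cv2.inRange(h,(100,70,40),(130,255,255))
uv=[]
for r in (130,200,220):
    x=np.nonzero(m[r,200:365])[0]+200; uv+=[(x[0]-.5,r),(x[-1]+.5,r)]
top=np.median([np.nonzero(m[90:200,c])[0][0]+90 for c in range(230,265)])-.5
uv+=[(222,top),(343,top)];print(uv)
s=status.get_state();p=s['eef_pos'];y=s['ee_rot'][2]
R=np.array([[np.cos(y),np.sin(y)],[np.sin(y),-np.cos(y)]])
for q in plane(f,uv,.025): print((R@(q[:2]-p[:2])*1000).round(1))
E
```

```text
[(np.float64(219.5), 130), (np.float64(345.5), 130), (np.float64(221.5), 200), (np.float64(342.5), 200), (np.float64(222.5), 220), (np.float64(340.5), 220), (222, np.float64(110.5)), (343, np.float64(110.5))]
[ 54.7 -49.6]
[54.7 50.9]
[ -2.6 -50.2]
[-2.6 50.7]
[-19.9 -50. ]
[-20.   49.7]
[ 69.9 -47. ]
[69.8 48.4]
```

```bash
python3 -m jog '[[-1,[-4,0,30],0],[-1,[-4,0,70],0],[-1,[-4,0,105],0],[-1,[-4,0,130],0],[-1,[-4,0,143],0],[-1,[-4,0,149],0],[-1,[-4,0,152],0],[-1,[-4,0,153],0],[-1,[-4,0,154],0],[-1,[-4,0,154],0],[-1,[-4,0,154],0]]' 20
python3 -m jog '[[-1,[0,0,0.5],0],[-1,[0,0,1],0],[-1,[0,0,1],0],[-1,[0,0,1],0]]'
```

```text
t: 10.4
eef_pos: [0.6375, -0.2508, 0.0218]
ee_rot: [3.141, 0.0, 1.711]
force: [0.2, -0.7, -1.0]
width: 0.0164
gripper_force: 20.0
t: 10.9
eef_pos: [0.6374, -0.2508, 0.0205]
ee_rot: [-3.142, -0.0, 1.711]
force: [0.6, 0.1, -1.5]
width: 0.0163
gripper_force: 20.0
```

```bash
python3 -m jog '[[-1,[0,0,0.5],0],[-1,[0,0,1],0],[-1,[0,0,1],0],[-1,[0,0,1],0]]'
python3 -m jog '[[-1,[0,0,0.4],0],[-1,[0,0,0.8],0],[-1,[0,0,0.8],0],[-1,[0,0,0.8],0]]'
```

```text
t: 11.4
eef_pos: [0.6374, -0.2508, 0.0195]
ee_rot: [-3.142, 0.0, 1.711]
force: [0.0, 0.1, 0.1]
width: 0.016
gripper_force: 20.0
t: 11.9
eef_pos: [0.6375, -0.2508, 0.0192]
ee_rot: [3.141, 0.0, 1.711]
force: [-2.5, 0.6, 5.9]
width: 0.0165
gripper_force: 20.0
```

Contact is confirmed (about 6 N upward), so I release within the tray limits and rise.

```bash
python3 -m jog '[[-0.55,[0,0,0],0],[-0.5,[0,0,0],0],[-0.4,[0,0,0],0],[-0.3,[0,0,0],0],[-0.3,[0,0,0],0],[-0.3,[0,0,0],0]]'
python3 -m jog '[[-0.3,[0,0,-5],0],[-0.3,[0,0,-15],0],[-0.3,[0,0,-35],0],[-0.3,[0,0,-65],0],[-0.3,[0,0,-100],0],[-0.3,[0,0,-140],0],[-0.3,[0,0,-170],0],[-0.3,[0,0,-180],0],[-0.3,[-130,0,-200],0],[-0.3,[-180,0,-200],0],[-0.3,[-180,0,-200],0],[-0.3,[-180,0,-200],0]]'
python3 - <<'E'
from h import *
grab('top','t2');grab('scene','s2')
a=cv2.imread('pics/t2.png');b=cv2.imread('pics/s2.png')
cv2.imwrite('pics/fin.png',np.hstack([cv2.resize(a[140:300,150:440],(400,221)),cv2.resize(b[180:300,140:470],(400,221))]))
E
```

```text
t: 12.65
eef_pos: [0.6374, -0.2508, 0.0187]
ee_rot: [-3.142, -0.0, 1.711]
force: [0.3, 0.6, 0.4]
width: 0.0306
gripper_force: 0.0
t: 14.15
eef_pos: [0.6615, -0.433, 0.2167]
ee_rot: [-3.14, -0.001, 1.707]
force: [1.0, 0.0, -0.3]
width: 0.031
gripper_force: 0.0
```

View pics/fin.png

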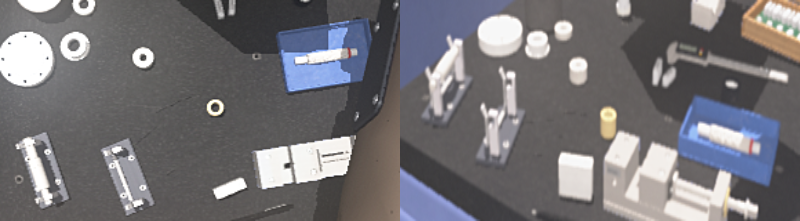

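The gauge lies flat in the tray at about (325,57) in the top half, its clip holder is empty, and the shaft is still in its own holder. The robot is clear of everything.

```bash
python3 -c "
from station import order
print(order.job_done())"
```

```text
the job is handed in; nothing more can be done
None
```

The plug gauge is out of its clips and lying flat on the floor of the blue tray, the stepped shaft is still in its holder, and the job was handed in at about 14 s with the robot clear of everything.

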